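# Slide the plate board into its notches and lock it

### The job

With a fingertip, push the wooden board that carries the copper plate along the rails of the registration bed until you feel it drop flat into its locating notches; do not lift or force it. Then push the red-knobbed keeper fully home over the board's edge to lock it, and draw clear. Leave the other things on the bench alone.

Things in the scene. Friction and masses are not known exactly. Their poses are not given: they have to be found in the camera images.
- bed: Registration bed, fixed: dark base plate 350 x 220 x 6 mm, two aluminium rails, grey side guides. Origin at bench level on the centre line; x = sliding direction (to the robot's right within 0.2 rad), y away from the robot, z up. Plate x -160 to 190, y +-110. Rails |y| 25 to 65, tops z 20. Guides' inner faces y +-72, 12 thick, tops z 34. Both ends open.
- seat (a point): Where the board's origin lies when seated: bed x 80, y 0, z 14 mm. Four notches, 22 long and 6 deep, in the rails: bed x 135 (outer halves) and x 25 (inner halves), red marks beside them on the guides. All four feet drop together, within 3 mm of bed x 80; the notches' end walls then stop the board.
- board: Loose wooden board with a copper plate on top, 150 (x) x 140 x 16 mm on four feet 8 high; 0.3 to 0.6 kg; 2 mm side play. Origin under its middle at the feet's undersides; axes as the bed's. Wood z 8 to 24. Starts riding on the rails (bed z 20), 70 to 140 mm short of its seat. Slides with under 7 N, then stops firmly; push slower than 0.08 m/s or it may skip over. If it hangs, it drops when let go or lightly pressed.
- rear_edge (a point): Middle of the board's rear edge, the face to push towards bed +x: board x -75, y 0, z 16 mm, half-way up the wood.
- keeper (a joint): Keeper on the near guide: steel tongue 30 x 30 x 6 mm with upright red knob. Travel (m) along bed +y, away from the robot: 0 drawn back (starts 0 to 0.004), 0.030 fully home, tongue 20 mm over the board. Stays put; takes 1.5 N. Its underside, z 41, clears the seated board's top (38), not a riding board's (44), which blocks it.
- keeper_knob (a point): Top middle of the red knob's outer face (the face to push, looks to bed -y); at joint 0 at bed x 80, y -110, z 77 mm. Knob 28 (x) x 14 (y) x 30 high, foot and tongue's top at z 47. The keeper's grey seat below reaches z 41 and out to y -106; two cheeks beside the tongue, 8 wide, reach z 50.
- tin_black: Bystander, to be left alone: black ink tin, 86 dia x 62 high mm, loose; origin at its underside's centre.
- tin_red: Bystander, to be left alone: red ink tin, 70 dia x 48 high mm, loose; origin at its underside's centre.
- tin_blue: Bystander, to be left alone: blue ink tin, 70 dia x 45 high mm, loose; origin at its underside's centre.
- roller: Bystander, to be left alone: black ink roller with wooden handle, 121 x 168 x 37 mm, loose; origin at its underside's centre.
- blue_tape: Bystander, to be left alone: roll of blue tape, 106 dia x 38 high mm, loose; origin at its underside's centre.
- squeegee: Bystander, to be left alone: small blue squeegee, 46 x 90 x 9 mm, loose; origin at its underside's centre.
- eyeglass: Bystander, to be left alone: black loupe, 37 dia x 35 high mm, loose; origin at its underside's centre.
- wood_scrap: Bystander, to be left alone: wooden block, 60 x 90 x 45 mm, loose; origin at its underside's centre.
Things that resemble listed ones, but are neither listed nor needed, are in the scene too. Of the things that look like the board, the larger one is meant.

How it is judged:
By the outcome, as a careful person would: the job done as asked, in the order asked, and still so for the second after the job is handed in, with the robot touching nothing.
It also fails if it takes over 50 s, if anything falls off the work surface, if the arm or the gripper's body presses on something with over 40 N, if the wrist force passes 120 N, or if a joint passes its speed limit or range.

### The arm

A 7-joint arm with a two-finger parallel gripper is mounted at the origin on the work surface; the furniture and walls round the work are solid. World frame = base frame: x ahead of the robot, y to its left, z up, the work surface at z = 0. Lengths are in m, angles in rad, forces in N, time in s.
With the tool pointing down it reaches from about 0.4 to 0.85 m from the base axis. Payload 4.4 kg.
Tool frame: the origin (TCP) lies midway between the tips of the shut fingers; the grasp point (between the pads) lies 19 mm behind it; z points along the fingers, y is the line along which they close (so a half turn about z gives the same grasp; the last joint's range is limited). The gripper opens to 94 mm and grips with 3 to 60 N. Pads are 16 mm wide; open, the fingers measure 119 mm over their backs; the gripper's body (75 mm by 177 mm) begins 78 mm behind the grasp point.
Start: joints at [-1.291, 0.628, 0.038, 1.517, -0.027, 0.996, -0.02], TCP at [0.22, 0.612, 0.205] pointing down, gripper open.
Joint ranges: [-3.06, 3.06], [-0.37, 2.12], [-1.25, 1.32], [0.18, 2.47], [-1.1, 4.24], [0.23, 1.98], [-2.94, 2.94]. Speed limits (rad/s): [2.57, 2.57, 3.14, 3.14, 3.14, 3.14, 3.14].

### API

Orientations are given as [roll, pitch, yaw] about the fixed x, y, z axes, in that order (R = Rz(yaw) Ry(pitch) Rx(roll)).
In Python, from rig import manip gives the robot as it stands.
- The arm moves only by the tool drive_tool, never from a script. Its argument "moves" is a list that holds one entry, the list of rows, each a list of 7 numbers: the gripper's target within -1 to 1 (fully open at 1, half-way at 0, shut at -1), then the shift along the tool's x, y, z in m, then the turn, a rotation vector about the tool's x, y, z in degrees. In form: [[[fingers, tx, ty, tz, wx, wy, wz], ...]]. A call has 1 to 8 rows; each row is the pose to reach, as a shift and turn from the pose commanded when the call began, along the tool's axes at that moment; what a row does not reach only later rows make up. A row lasts 1/10 s, in which the tool goes at most 50 mm and 8.59 degrees, less where a joint would pass 70% of its speed; a pose out of reach is approached as far as the arm can. A call with a gripper value outside its range is refused whole. The fingers move at their own pace and stop on an object; "grip_force" is the grip in N (left out, the last holds). Time passes only in rows, so rows that repeat a pose let the fingers close. It gives the time, the measured TCP pose, the force, the opening and the grip force at its end, in the units of the state.
- manip.get_state(): the state, without advancing time (a new reading comes with each control period).
- manip.snapshot(name): name is "scene" or "side" or "wrist"; returns (picture, depth): 400x640x3 uint8, red, green, blue; 400x640 float32, m along the optical axis (not along the pixel's ray), 0 where there is no reading.
- manip.camera_model(name): a dict with "intrinsics" (3x3 intrinsics, pixels), "pose" (4x4, takes a point from camera to world coordinates); the wrist camera has in their place "T_tool_cam" (4x4, takes a point from camera to tool coordinates, whose origin is the TCP and whose axes are the flange's). Camera axes: x right, y up, looking along -z (the intrinsics and any distortion apply to the point x, -y, -z); pixel columns grow to the right and rows downward; lengths in m; the calibration is good to about 2 mm. A picture is of the moment at which its call begins: read the wrist's pose just before it. camera_model takes no time and is no camera call.
- manip.hand_in(): hands the job in; it is judged then, once.
The state is a dict: "clock": time; "joints": joint angles; "joint_velocities": joint speeds; "joint_torque": joint torques, N m; "eef_pos": TCP position; "tool_rot": TCP orientation; "force": force on the tool from outside, world axes, zero at the start; "torque": the same for the moment, N m; "width": finger opening in m; "gripper_force": force on a finger pad.
Only numpy, scipy, OpenCV 4.12 (cv2) and the standard library are available. Lean on these libraries where they do the work, as an engineer would, in place of code of your own. Each camera call takes 0.05 s, during which the arm holds its last target. There are 200 camera calls.

## Working session

There is one attempt and no reset: what is moved stays moved. The work goes in short steps, Python scripts to look and compute and a tool call to move; the robot and the scene stay as the last step left them, time stands still between calls to the robot, and variables do not carry over. Pictures are saved under pics/ and viewed, at most 10 in all, crops included, and the job is handed in when it is done.

Besides the shell and the picture viewer there is one more tool, called after "Call:" as name(argument=value, ...), one argument or row to a line, values as JSON. drive_tool: Moves the arm, as the interface text tells. Its arguments: {"type":"object","properties":{"moves":{"type":"array"},"grip_force":{"type":"number"}},"required":["moves"]}

```bash
mkdir -p pics; cat > h.py <<'E'
import numpy as np, cv2
from rig import manip
def snap(n,f=None):
    p,d=manip.snapshot(n)
    if f: cv2.imwrite('pics/'+f,p[:,:,::-1])
    return p,d
def pts(n,d):
    m=manip.camera_model(n);K=np.array(m['intrinsics']);T=np.array(m['pose'])
    v,u=np.mgrid[0:400,0:640]
    c=np.stack([(u-K[0,2])/K[0,0]*d,-(v-K[1,2])/K[1,1]*d,-d],-1)
    return c@T[:3,:3].T+T[:3,3]
E
python3 - <<'E'
from h import *
s=manip.get_state();print(s)
m=manip.camera_model('scene');print(m)
for n in('scene','side'):
    p,d=snap(n,n+'.png');np.savez(n,p=p,P=pts(n,d),d=d)
E
```

```text
{'clock': 0.0, 'joints': array([-1.2907507 ,  0.62930705,  0.03848276,  1.51832963, -0.02698841,
        0.99631278, -0.02000561]), 'joint_velocities': array([ 0.00028907,  0.00168226,  0.00072881,  0.00197445,  0.00107179,
        0.0002661 , -0.0001081 ]), 'joint_torque': array([-1.05908859e-04, -5.49728286e+01,  1.14360228e+00, -1.86630017e+01,
       -5.22162637e-02,  2.39304383e-02,  1.59410210e-04]), 'eef_pos': array([0.22012283, 0.61090022, 0.20459248]), 'tool_rot': array([-3.13975567e+00,  5.52346277e-05,  2.79571563e+00]), 'force': array([0.62491598, 0.05946515, 0.0313098 ]), 'torque': array([0.00793539, 0.04213188, 0.01024588]), 'gripper_force': 0.0, 'width': 0.09386750395063365}
{'intrinsics': array([[400.26240953,   0.        , 320.45344357],
       [  0.        , 400.26240953, 194.4579012 ],
       [  0.        ,   0.        ,   1.        ]]), 'pose': array([[ 0.24868409,  0.50081743, -0.82905857, -0.77145105],
       [-0.96841962,  0.14436293, -0.20328006, -0.33874503],
       [ 0.01787913,  0.85342911,  0.52090219,  0.8350211 ],
       [ 0.        ,  0.        ,  0.        ,  1.        ]])}
```

View pics/scene.png

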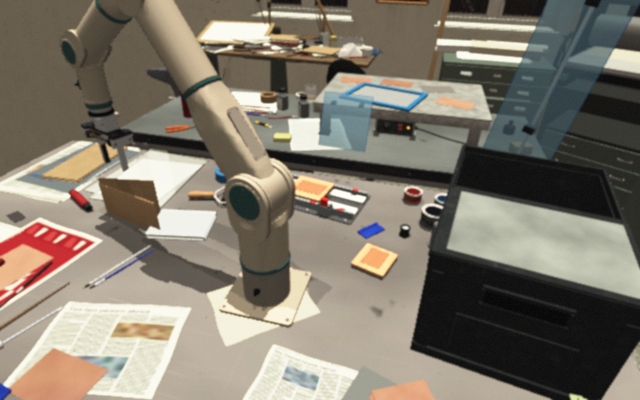

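View pics/side.png

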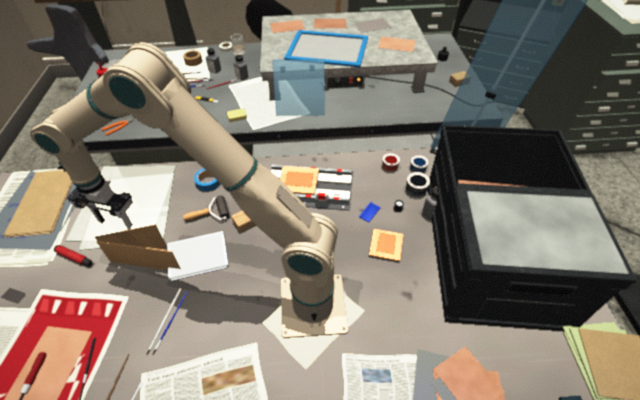

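The board could be confused with two things. One is the wood-and-copper board on the bed at side (298,180), the larger one. The other is a small look-alike lying on the bench at side (387,245). I choose the one on the bed and check it in a crop.

```bash
python3 - <<'E'
from h import *
z=np.load('side.npz');p=z['p'];P=z['P']
c=p[150:270,180:420,::-1];cv2.imwrite('pics/crop.png',cv2.resize(c,None,fx=3.3,fy=3.3,interpolation=2))
h=cv2.cvtColor(p,cv2.COLOR_RGB2HSV)
def blobs(mask,nm,mn=4):
    n,l,st,ce=cv2.connectedComponentsWithStats(mask.astype(np.uint8))
    for i in range(1,n):
        if st[i,4]>=mn and 180<ce[i][0]<430 and 140<ce[i][1]<270:
            q=P[l==i];print(nm,st[i,4],ce[i].round(1),np.median(q,0).round(3))
blobs(((h[...,0]<6)|(h[...,0]>174))&(h[...,1]>150)&(h[...,2]>90),'red')
blobs((h[...,0]>6)&(h[...,0]<25)&(h[...,1]>80)&(h[...,2]>150),'wood',30)
blobs((h[...,0]>95)&(h[...,0]<130)&(h[...,1]>120),'blue',20)
print(P[180,340],P[197,345])
E
```

```text
red 52 [390.7 159.3] [ 0.618 -0.37   0.043]
red 9 [339. 170.] [ 0.584 -0.149  0.03 ]
red 16 [308.1 195.1] [ 0.452 -0.012  0.033]
red 32 [321.3 195.9] [ 0.411 -0.06   0.069]
red 7 [335.7 198.4] [ 0.427 -0.119  0.032]
wood 642 [300.  179.9] [0.531 0.016 0.043]
wood 135 [195.1 213.1] [0.4   0.428 0.028]
wood 180 [240.2 217.9] [0.345 0.247 0.043]
wood 790 [386.  243.9] [ 0.208 -0.277  0.017]
blue 47 [419.2 161.4] [ 0.598 -0.488  0.04 ]
blue 200 [205.4 183.4] [0.547 0.403 0.032]
blue 202 [369.2 211.8] [ 0.372 -0.243  0.005]
[ 0.53490006 -0.14734843  0.02144895] [ 0.4479581  -0.15812541  0.01245771]
```

View pics/crop.png

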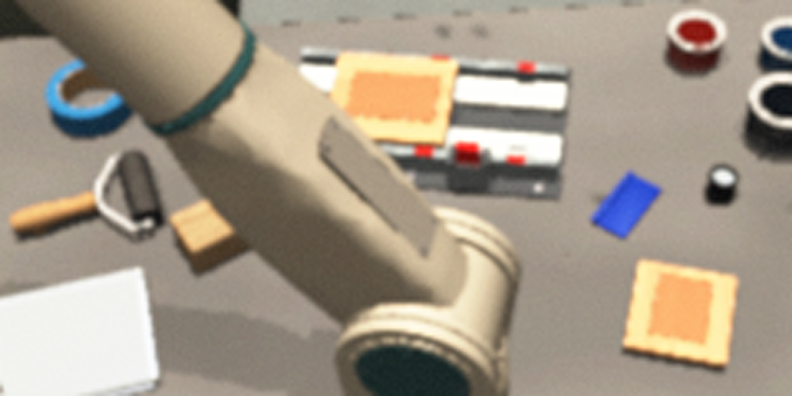

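The crop shows the large board on the bed rails at side crop (395,97), its red keeper knob at (467,152), and the small decoy at (680,312) on the bench. The bed's x runs roughly along (-0.2,-0.98). Next I go behind the board's rear edge at a safe height.

Call:
drive_tool(
  moves=[
    [[-1,-0.04,-0.028,0,0,0,-1],[-1,-0.08,-0.056,0,0,0,-2],[-1,-0.12,-0.084,0,0,0,-4],[-1,-0.16,-0.112,0,0,0,-6],[-1,-0.2,-0.14,0,0,0,-8],[-1,-0.24,-0.166,0,0,0,-8],[-1,-0.24,-0.166,0,0,0,-8]],
  ],
  grip_force=40,
)

```text
clock: 0.8
eef_pos: [0.395, 0.3665, 0.2054]
tool_rot: [-3.138, 0.003, 2.924]
force: [0.3, 0.6, -0.0]
width: 0.0413
gripper_force: 0.0
```

Call:
drive_tool(
  moves=[
    [[-1,-0.035,-0.03,0,0,0,0],[-1,-0.07,-0.06,0,0,0,0],[-1,-0.105,-0.09,0,0,0,0],[-1,-0.14,-0.12,0,0,0,0],[-1,-0.175,-0.15,0,0,0,0],[-1,-0.204,-0.176,0,0,0,0],[-1,-0.204,-0.176,0,0,0,0],[-1,-0.204,-0.176,0,0,0,0]],
  ],
)

```text
clock: 1.6
eef_pos: [0.5534, 0.1595, 0.2049]
tool_rot: [-3.141, -0.001, 2.933]
force: [0.1, 0.3, -1.3]
width: 0.0005
gripper_force: 0.0
```

```bash
cat >> h.py <<'E'
from scipy.spatial.transform import Rotation as R
def wpose(s):
    m=manip.camera_model('wrist');T=np.eye(4);T[:3,:3]=R.from_euler('xyz',s['tool_rot']).as_matrix();T[:3,3]=s['eef_pos']
    return T@np.array(m['T_tool_cam']),np.array(m['intrinsics'])
def wpts(T,K,d):
    v,u=np.mgrid[0:400,0:640]
    c=np.stack([(u-K[0,2])/K[0,0]*d,-(v-K[1,2])/K[1,1]*d,-d],-1)
    return c@T[:3,:3].T+T[:3,3]
E
python3 - <<'E'
from h import *
s=manip.get_state();print(s['eef_pos'],s['tool_rot'],s['force'],s['width'])
T,K=wpose(s);p,d=snap('wrist','w1.png');np.savez('w1',p=p,d=d,P=wpts(T,K,d));print({k:v for k,v in manip.camera_model('wrist').items()})
p,d=snap('side');np.savez('side2',p=p,d=d,P=pts('side',d))
E
```

```text
[0.55337869 0.15952305 0.20494819] [-3.14143682e+00 -1.10099874e-03  2.93335270e+00] [ 0.08896868  0.32394318 -1.31733247] 0.0004544075345622225
{'intrinsics': array([[284.15795685,   0.        , 320.28424888],
       [  0.        , 284.15795685, 202.40803728],
       [  0.        ,   0.        ,   1.        ]]), 'T_tool_cam': array([[ 1.21795900e-03,  9.72853451e-01,  2.31418842e-01,
         6.66067033e-02],
       [ 9.99999206e-01, -1.10987455e-03, -5.97240647e-04,
        -1.07771828e-03],
       [-3.24181740e-04,  2.31419385e-01, -9.72854030e-01,
        -1.79102859e-01],
       [ 0.00000000e+00,  0.00000000e+00,  0.00000000e+00,
         1.00000000e+00]])}
```

View pics/w1.png

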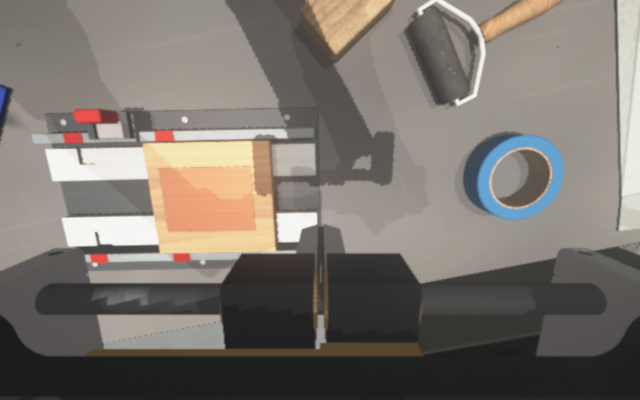

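The wrist view shows four red marks at (73,138), (165,136), (100,259) and (181,257), the knob at (90,115), and the board's rear edge at column ~272.

```bash
python3 - <<'E'
from h import *
T,K=wpose(manip.get_state())
z=np.load('w1.npz');p=z['p'];P=z['P'];h=cv2.cvtColor(p,cv2.COLOR_RGB2HSV)
def ray(u,v,zz):
    c=np.array([(u-K[0,2])/K[0,0],-(v-K[1,2])/K[1,1],-1]);w=T[:3,:3]@c;return (T[:3,3]+w*(zz-T[2,3])/w[2])
m=(((h[...,0]<5)|(h[...,0]>174))&(h[...,1]>170)&(h[...,2]>90)).astype(np.uint8)
n,l,st,ce=cv2.connectedComponentsWithStats(m);M=[]
for i in range(1,n):
    if st[i,4]>30 and ce[i][0]<330:
        print(st[i],ce[i].round(1),ray(*ce[i],.034).round(4),np.median(P[l==i],0).round(4))
        if st[i,4]<600 and ce[i][1]>125:M.append(ray(*ce[i],.034)[:2])
M=np.array(M)
near=sorted([q for q in M if q[0]<.5],key=lambda q:-q[1]);far=sorted([q for q in M if q[0]>.5],key=lambda q:-q[1])
W=np.array([near[0],near[1],far[0],far[1]]);B=np.array([[25,-78],[135,-78],[25,78],[135,78]])/1e3
A=W-W.mean(0);C=B-B.mean(0);U,S,V=np.linalg.svd(C.T@A);Rm=(U@V).T
O=W.mean(0)-Rm@B.mean(0);print('R',Rm,'O',O,'yaw ex',np.degrees(np.arctan2(Rm[1,0],Rm[0,0])));print('res',((W-O-B@Rm.T)*1e3).round(1))
np.savez('bed',R=Rm,O=O)
# board: wood+copper mask
b=((h[...,0]>5)&(h[...,0]<25)&(h[...,1]>70)&(h[...,2]>110))
b[:, :130]=0;b[:,300:]=0;b[262:]=0;b[:125]=0
Q=(np.c_[P[b][:,:2]-O]@Rm)*1e3;zz=P[b][:,2]*1e3
k=zz>38;print('board x',np.percentile(Q[k,0],[0.5,2,50,98,99.5]),'y',np.percentile(Q[k,1],[.5,2,50,98,99.5]),'z',np.median(zz))
s=manip.get_state();print('tcp bed',(s['eef_pos'][:2]-O)@Rm*1e3, s['tool_rot'])
Rt=R.from_euler('xyz',s['tool_rot']).as_matrix();print('ex in tool',Rt.T@np.r_[Rm[:,0],0],'ey',Rt.T@np.r_[Rm[:,1],0])
E
```

```text
[ 75 110  24  12 179] [ 84.8 115.6] [ 0.4091 -0.0935  0.034 ] [ 0.4181 -0.0632  0.0767]
[ 92 255  14   7  87] [ 98.8 257.9] [ 0.5832 -0.1456  0.034 ] [ 0.5827 -0.1475  0.0343]
[175 255  14   5  67] [181.2 257. ] [ 0.6041 -0.0381  0.034 ] [ 0.6041 -0.0403  0.0343]Traceback (most recent call last):
  File "<stdin>", line 14, in <module>
IndexError: list index out of range
```

```bash
cat > m.py <<'E'
from h import *
T,K=wpose(manip.get_state())
z=np.load('w1.npz');p=z['p'];P=z['P'];h=cv2.cvtColor(p,cv2.COLOR_RGB2HSV)
def ray(u,v,zz):
    c=np.array([(u-K[0,2])/K[0,0],-(v-K[1,2])/K[1,1],-1]);w=T[:3,:3]@c;return (T[:3,3]+w*(zz-T[2,3])/w[2])
m=(((h[...,0]<5)|(h[...,0]>172))&(h[...,1]>140)&(h[...,2]>90)).astype(np.uint8)
n,l,st,ce=cv2.connectedComponentsWithStats(m);M=[]
for i in range(1,n):
    if st[i,4]>30 and ce[i][0]<330:
        print(st[i],ce[i].round(1),ray(*ce[i],.034).round(4),np.median(P[l==i],0).round(4))
        if st[i,4]<600 and (ce[i][1]>250 or 128<ce[i][1]<145):M.append(ray(*ce[i],.034)[:2])
M=np.array(M)
near=sorted([q for q in M if q[0]<.5],key=lambda q:-q[1]);far=sorted([q for q in M if q[0]>.5],key=lambda q:-q[1])
W=np.array([near[0],near[1],far[0],far[1]]);B=np.array([[25,-78],[135,-78],[25,78],[135,78]])/1e3
A=W-W.mean(0);C=B-B.mean(0);U,S,V=np.linalg.svd(C.T@A);Rm=(U@V).T
O=W.mean(0)-Rm@B.mean(0);print('R',Rm,'O',O,'yaw ex',np.degrees(np.arctan2(Rm[1,0],Rm[0,0])));print('res',((W-O-B@Rm.T)*1e3).round(1))
np.savez('bed',R=Rm,O=O)
b=((h[...,0]>5)&(h[...,0]<25)&(h[...,1]>70)&(h[...,2]>110))
b[:, :130]=0;b[:,300:]=0;b[262:]=0;b[:125]=0
Q=(np.c_[P[b][:,:2]-O]@Rm)*1e3;zz=P[b][:,2]*1e3
k=zz>38;print('board x',np.percentile(Q[k,0],[0.5,2,50,98,99.5]),'y',np.percentile(Q[k,1],[.5,2,50,98,99.5]),'z',np.median(zz))
s=manip.get_state();print('tcp bed',(s['eef_pos'][:2]-O)@Rm*1e3, s['tool_rot'])
Rt=R.from_euler('xyz',s['tool_rot']).as_matrix();print('ex in tool',Rt.T@np.r_[Rm[:,0],0],'ey',Rt.T@np.r_[Rm[:,1],0])
E
python3 m.py
```

```text
[ 74 109  28  14 347] [ 87.8 115.8] [ 0.4101 -0.0902  0.034 ] [ 0.4196 -0.0596  0.0765]
[155 131  18  10 168] [163.7 135.5] [ 0.4497 -0.0097  0.034 ] [ 0.4502 -0.0114  0.0345]
[ 64 133  18  10 169] [ 72.5 137.5] [ 0.4299 -0.1178  0.034 ] [ 0.4298 -0.1195  0.0344]
[ 91 254  16   9 131] [ 98.7 257.8] [ 0.5831 -0.1456  0.034 ] [ 0.5827 -0.1475  0.0343]
[174 254  16   7 105] [181.3 257. ] [ 0.604 -0.038  0.034] [ 0.604  -0.0403  0.0342]
R [[-0.1814608   0.98339818]
 [-0.98339818 -0.1814608 ]] O [0.53120711 0.00091014] yaw ex -100.45485867587325
res [[-0.2 -0.2]
 [-0.1 -0.1]
 [ 0.7 -0.1]
 [-0.3  0.4]]
board x [-100.23368881  -98.876982    -26.79952992   45.97036363   47.96537095] y [-69.63200855 -68.00495071   4.41227759  66.20324194  68.31872139] z 44.37644158946963
tcp bed [-161.97501051   -8.30952616] [ 3.14099384e+00 -1.44506122e-03  2.93744848e+00]
ex in tool [-2.16707493e-02 -9.99764963e-01 -6.29986942e-04] ey [-0.99976412  0.02167163 -0.00143174]
```

Call:
drive_tool(
  moves=[
    [[-1,-0.004,-0.013,0.03,0,0,-0.6],[-1,-0.0085,-0.027,0.07,0,0,-1.2],[-1,-0.0085,-0.027,0.11,0,0,-1.2],[-1,-0.0085,-0.027,0.145,0,0,-1.2],[-1,-0.0085,-0.027,0.165,0,0,-1.2],[-1,-0.0085,-0.027,0.177,0,0,-1.2],[-1,-0.0085,-0.027,0.177,0,0,-1.2],[-1,-0.0085,-0.027,0.177,0,0,-1.2]],
  ],
)

```text
clock: 2.5
eef_pos: [0.5566, 0.1328, 0.0292]
tool_rot: [3.141, 0.001, 2.957]
force: [-0.6, -0.4, -0.7]
width: 0.0004
gripper_force: 0.0
```

```bash
cat > b.py <<'E'
from h import *
b=np.load('bed.npz');s=manip.get_state();Rm=b['R']
Rt=R.from_euler('xyz',s['tool_rot']).as_matrix()
print('t',s['clock'],'tcp bed',((s['eef_pos'][:2]-b['O'])@Rm*1e3).round(1),s['eef_pos'][2].round(4),'ex in tool',(Rt.T@np.r_[Rm[:,0],0]).round(4),'F bed',(s['force'][:2]@Rm).round(2),s['force'][2].round(2),s['width'])
E
python3 b.py
```

```text
t 2.5 tcp bed [-134.3    1.1] 0.0292 ex in tool [-1.6e-03 -1.0e+00 -8.0e-04] F bed [ 0.54 -0.53] -0.7 0.0004248045302061959
```

Call:
drive_tool(
  moves=[
    [[-1,0,-0.005,0.002,0,0,0],[-1,0,-0.01,0.003,0,0,0],[-1,0,-0.014,0.003,0,0,0],[-1,0,-0.018,0.003,0,0,0],[-1,0,-0.022,0.003,0,0,0],[-1,0,-0.026,0.003,0,0,0],[-1,0,-0.03,0.003,0,0,0],[-1,0,-0.034,0.003,0,0,0]],
  ],
)

```text
clock: 3.3
eef_pos: [0.5505, 0.0991, 0.0258]
tool_rot: [3.14, 0.001, 2.957]
force: [1.5, 3.7, 3.1]
width: 0.0004
gripper_force: 1.9
```

```bash
python3 b.py
```

```text
t 3.3 tcp bed [-100.1    1.2] 0.0258 ex in tool [-0.0021 -1.     -0.0014] F bed [-3.95  0.78] 3.14 0.00040351979996814974
```

Call:
drive_tool(
  moves=[
    [[-1,0,-0.005,0,0,0,0],[-1,0,-0.01,0,0,0,0],[-1,0,-0.015,0,0,0,0],[-1,0,-0.02,0,0,0,0],[-1,0,-0.025,0,0,0,0],[-1,0,-0.03,0,0,0,0],[-1,0,-0.035,0,0,0,0],[-1,0,-0.04,0,0,0,0]],
  ],
)

```text
clock: 4.1
eef_pos: [0.5425, 0.0587, 0.0255]
tool_rot: [3.142, -0.0, 2.956]
force: [0.6, 3.3, 3.6]
width: 0.0004
gripper_force: 2.0
```

```bash
cat b.py > b2.py; cat >> b2.py <<'E'
T,K=wpose(s);p,d=snap('wrist','w_%d.png'%(s['clock']*10));P=wpts(T,K,d);h=cv2.cvtColor(p,cv2.COLOR_RGB2HSV)
k=(h[...,0]>5)&(h[...,0]<25)&(h[...,1]>70)&(h[...,2]>110)
Q=np.c_[(P[...,:2]-b['O'])@Rm,P[...,2]].reshape(-1,3)*1e3
k=k.ravel()&(abs(Q[:,1])<68)&(Q[:,2]>30)&(Q[:,2]<50)&(Q[:,0]>-120)&(Q[:,0]<200)
q=Q[k];print('board x',np.percentile(q[:,0],[.5,2,98,99.5]).round(1),'y',np.percentile(q[:,1],[1,99]).round(1),'z',np.percentile(q[:,2],[5,50,95]).round(1),len(q))
for lo,hi in((-110,-40),(-40,20),(20,80),(80,140),(140,180)):
    r=q[(q[:,0]>lo)&(q[:,0]<hi)]
    if len(r)>50: print(lo,hi,np.median(r[:,2]).round(1))
E
python3 b2.py
```

```text
t 4.1 tcp bed [-58.9   0.6] 0.0255 ex in tool [-0.0028 -1.     -0.    ] F bed [-3.35  0.03] 3.63 0.0004000765230972452Traceback (most recent call last):
  File "b2.py", line 7, in <module>
    Q=np.c_[(P[...,:2]-b['O'])@Rm,P[...,2]].reshape(-1,3)*1e3
      ~~~~~^^^^^^^^^^^^^^^^^^^^^^^^^^^^^^^^
    res = self.concatenate(tuple(objs), axis=axis)
ValueError: all the input arrays must have same number of dimensions, but the array at index 0 has 3 dimension(s) and the array at index 1 has 2 dimension(s)
```

Next 35 mm at the same pace, then the check.

Call:
drive_tool(
  moves=[
    [[-1,0,-0.005,0,0,0,0],[-1,0,-0.01,0,0,0,0],[-1,0,-0.015,0,0,0,0],[-1,0,-0.02,0,0,0,0],[-1,0,-0.025,0,0,0,0],[-1,0,-0.03,0,0,0,0],[-1,0,-0.034,0,0,0,0],[-1,0,-0.037,0,0,0,0]],
  ],
)

```text
clock: 4.95
eef_pos: [0.5355, 0.0221, 0.0254]
tool_rot: [-3.141, -0.0, 2.956]
force: [0.1, 2.1, 1.0]
width: 0.0008
gripper_force: 1.4
```

```bash
sed -i 's/np.c_\[(P\[...,:2\]-b\[.O.\])@Rm,P\[...,2\]\]/np.concatenate([(P[...,:2]-b["O"])@Rm,P[...,2:]],-1)/' b2.py; python3 b2.py
```

```text
t 4.95 tcp bed [-21.6   0.4] 0.0254 ex in tool [-3.2e-03 -1.0e+00  3.0e-04] F bed [-2.1  -0.32] 0.97 0.00081760658888758
board x [ -7.6  -4.2 136.8 139.4] y [-67.4  65.8] z [43.  44.3 45.8] 33335
-40 20 43.9
20 80 44.5
80 140 44.4
140 180 43.1
```

Call:
drive_tool(
  moves=[
    [[-1,0,-0.003,0,0,0,0],[-1,0,-0.006,0,0,0,0],[-1,0,-0.008,0,0,0,0],[-1,0,-0.01,0,0,0,0],[-1,0,-0.012,0,0,0,0]],
  ],
)

```text
clock: 5.5
eef_pos: [0.5333, 0.0107, 0.0254]
tool_rot: [-3.141, -0.0, 2.956]
force: [-0.2, 2.2, -0.0]
width: 0.0002
gripper_force: 1.0
```

```bash
python3 b2.py
```

```text
t 5.5 tcp bed [-10.    0.3] 0.0254 ex in tool [-2.8e-03 -1.0e+00  2.0e-04] F bed [-2.11 -0.58] -0.05 0.00023480665553955984
board x [  4.1   7.5 148.5 151.1] y [-67.4  65.7] z [42.9 44.3 45.7] 33653
-40 20 43.8
20 80 44.4
80 140 44.5
140 180 43.7
```

Call:
drive_tool(
  moves=[
    [[-1,0,-0.001,0,0,0,0],[-1,0,-0.002,0,0,0,0],[-1,0,-0.003,0,0,0,0],[-1,0,-0.004,0,0,0,0]],
  ],
)

```text
clock: 5.95
eef_pos: [0.5328, 0.007, 0.0254]
tool_rot: [3.142, -0.0, 2.956]
force: [0.6, 2.1, -0.3]
width: 0.0004
gripper_force: 0.8
```

```bash
python3 b2.py
```

```text
t 5.95 tcp bed [-6.3  0.5] 0.0254 ex in tool [-2.7e-03 -1.0e+00 -1.0e-04] F bed [-2.2   0.21] -0.31 0.00041238931631772184
board x [  7.6  11.1 152.2 154.7] y [-67.3  65.8] z [37.  38.4 39.8] 32101
-40 20 37.8
20 80 38.4
80 140 38.6
140 180 37.8
```

The board dropped flat (top z 38). Draw back and up.

Call:
drive_tool(
  moves=[
    [[-1,0,0.008,0,0,0,0],[-1,0,0.02,0,0,0,0],[-1,0,0.025,-0.03,0,0,0],[-1,0,0.025,-0.065,0,0,0],[-1,0,0.025,-0.1,0,0,0],[-1,0,0.025,-0.13,0,0,0],[-1,0,0.025,-0.13,0,0,0]],
  ],
)

```text
clock: 6.7
eef_pos: [0.5405, 0.0329, 0.1595]
tool_rot: [3.139, 0.008, 2.957]
force: [0.1, 0.1, -0.1]
width: 0.0005
gripper_force: 0.0
```

```bash
python3 b2.py
```

```text
t 6.7 tcp bed [-33.2   3.4] 0.1595 ex in tool [-0.0018 -1.     -0.0024] F bed [-0.13  0.12] -0.07 0.0004535405979938929
board x [  7.2   8.9 152.9 154.9] y [-59.2  66.4] z [36.9 38.4 39.9] 14478
-40 20 37.7
20 80 38.5
80 140 38.8
140 180 37.8
```

Call:
drive_tool(
  moves=[
    [[-1,0.022,-0.018,0,0,0,0],[-1,0.044,-0.036,0,0,0,0],[-1,0.066,-0.054,0,0,0,0],[-1,0.09,-0.073,0,0,0,0],[-1,0.115,-0.093,0,0,0,0],[-1,0.136,-0.111,0,0,0,0],[-1,0.136,-0.111,0,0,0,0],[-1,0.136,-0.111,0,0,0,0]],
  ],
)

```text
clock: 7.55
eef_pos: [0.3832, -0.0522, 0.1549]
tool_rot: [3.141, -0.001, 2.956]
force: [0.9, 0.4, 0.3]
width: 0.0003
gripper_force: 0.0
```

```bash
python3 - <<'E'
exec(open('b.py').read())
print(s['joints'].round(2),s['tool_rot'])
T,K=wpose(s);p,d=snap('wrist','wk.png');P=wpts(T,K,d)
h=cv2.cvtColor(p,cv2.COLOR_RGB2HSV)
m=(((h[...,0]<5)|(h[...,0]>172))&(h[...,1]>140)&(h[...,2]>70))
Q=np.concatenate([(P[...,:2]-b["O"])@Rm,P[...,2:]],-1)*1e3
k=m&(Q[...,2]>50)&(Q[...,2]<85)&(abs(Q[...,0]-80)<40)
q=Q[k];print(len(q))
if len(q):print(np.percentile(q,[2,50,98],axis=0).round(1))
E
```

```text
t 7.55 tcp bed [  79.1 -135.9] 0.1549 ex in tool [-3.e-03 -1.e+00 -1.e-04] F bed [-0.56  0.77] 0.35 0.0003420092371834462
[ 0.09  0.35 -0.03  2.26  0.02  0.53  1.42] [ 3.14146836e+00 -7.81907276e-04  2.95609937e+00]
0
```

View pics/wk.png

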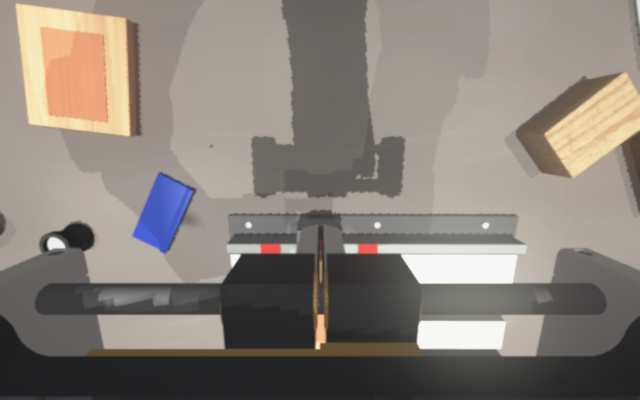

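The wrist view shows the fingertips over the bench just outside the keeper. The knob is hidden behind the fingers and the red marks at (270,249) and (368,249) are evenly placed either side, so I'm lined up. Descend, then push.

Call:
drive_tool(
  moves=[
    [[-1,0,0,0.03,0,0,0],[-1,0,0,0.06,0,0,0],[-1,0,0,0.08,0,0,0],[-1,0,0,0.094,0,0,0],[-1,0,0,0.094,0,0,0],[-1,0,0,0.094,0,0,0]],
  ],
)

```text
clock: 8.2
eef_pos: [0.3845, -0.0519, 0.0612]
tool_rot: [3.141, 0.001, 2.958]
force: [0.5, -0.5, -0.6]
width: 0.0004
gripper_force: 0.0
```

```bash
python3 b.py
```

```text
t 8.2 tcp bed [  78.6 -134.7] 0.0612 ex in tool [-1.6e-03 -1.0e+00 -5.0e-04] F bed [0.41 0.6 ] -0.63 0.0004464723234342177
```

Call:
drive_tool(
  moves=[
    [[-1,-0.005,0,0,0,0,0],[-1,-0.01,0,0,0,0,0],[-1,-0.015,0,0,0,0,0],[-1,-0.02,0,0,0,0,0],[-1,-0.025,0,0,0,0,0],[-1,-0.03,0,0,0,0,0],[-1,-0.034,0,0,0,0,0],[-1,-0.038,0,0,0,0,0]],
  ],
)

```text
clock: 9.0
eef_pos: [0.4207, -0.0596, 0.0614]
tool_rot: [-3.142, -0.001, 2.956]
force: [-1.6, 0.7, 0.9]
width: 0.0005
gripper_force: 0.8
```

```bash
python3 b.py
```

```text
t 9.0 tcp bed [ 79.5 -97.7] 0.0614 ex in tool [-2.9e-03 -1.0e+00  1.0e-04] F bed [-0.36 -1.71] 0.94 0.00046891958512737026
```

Pushing at 1.7 N. Continue to the end stop slowly.

Call:
drive_tool(
  moves=[
    [[-1,-0.003,0,0,0,0,0],[-1,-0.005,0,0,0,0,0],[-1,-0.007,0,0,0,0,0],[-1,-0.008,0,0,0,0,0],[-1,-0.009,0,0,0,0,0]],
  ],
)

```text
clock: 9.5
eef_pos: [0.429, -0.0612, 0.0614]
tool_rot: [-3.141, -0.001, 2.956]
force: [-2.1, -0.7, 2.1]
width: 0.0004
gripper_force: 1.5
```

```bash
python3 b.py
```

```text
t 9.5 tcp bed [ 79.6 -89.2] 0.0614 ex in tool [-2.9e-03 -1.0e+00  2.0e-04] F bed [ 1.11 -1.98] 2.07 0.0003942433319238528
```

Call:
drive_tool(
  moves=[
    [[-1,-0.001,0,0,0,0,0],[-1,-0.002,0,0,0,0,0],[-1,-0.003,0,0,0,0,0]],
  ],
)

```text
clock: 9.8
eef_pos: [0.4291, -0.0612, 0.0612]
tool_rot: [-3.141, -0.006, 2.957]
force: [-7.7, 1.4, 5.0]
width: 0.0003
gripper_force: 4.0
```

```bash
python3 b.py
```

```text
t 9.8 tcp bed [ 79.6 -89.1] 0.0612 ex in tool [-2.5e-03 -1.0e+00  5.0e-04] F bed [-0.02 -7.85] 5.01 0.0003233802668600224
```

Firm stop at 7.9 N, at the expected home position. Draw clear.

Call:
drive_tool(
  moves=[
    [[-1,0.01,0,0,0,0,0],[-1,0.03,0,0,0,0,0],[-1,0.04,0,-0.03,0,0,0],[-1,0.04,0,-0.07,0,0,0],[-1,0.04,0,-0.11,0,0,0],[-1,0.04,0,-0.14,0,0,0],[-1,0.04,0.03,-0.14,0,0,0],[-1,0.04,0.06,-0.14,0,0,0]],
  ],
)

```text
clock: 10.6
eef_pos: [0.4065, 0.0049, 0.2031]
tool_rot: [3.14, 0.007, 2.954]
force: [0.1, -0.4, 0.2]
width: 0.0006
gripper_force: 0.0
```

Call:
drive_tool(
  moves=[
    [[-1,-0.04,0.045,0,0,0,0],[-1,-0.07,0.09,0,0,0,0],[-1,-0.07,0.13,0,0,0,0],[-1,-0.07,0.16,0,0,0,0],[-1,-0.07,0.16,0,0,0,0],[-1,-0.07,0.16,0,0,0,0]],
  ],
)

```text
clock: 11.2
eef_pos: [0.5028, 0.1495, 0.2013]
tool_rot: [3.141, 0.001, 2.958]
force: [0.3, -0.8, 0.1]
width: 0.0002
gripper_force: 0.0
```

```bash
python3 b2.py; python3 - <<'E'
exec(open('b.py').read())
T,K=wpose(s);p,d=snap('wrist','wf.png');P=wpts(T,K,d)
h=cv2.cvtColor(p,cv2.COLOR_RGB2HSV)
m=(((h[...,0]<5)|(h[...,0]>172))&(h[...,1]>140)&(h[...,2]>70))
Q=np.concatenate([(P[...,:2]-b["O"])@Rm,P[...,2:]],-1)*1e3
q=Q[m&(Q[...,2]>50)&(Q[...,2]<85)];print(len(q))
if len(q):print(np.percentile(q,[2,50,98],axis=0).round(1))
E
```

```text
t 11.2 tcp bed [-141.   -54.9] 0.2013 ex in tool [-1.e-03 -1.e+00 -3.e-04] F bed [0.77 0.44] 0.14 0.00019680372352648808
board x [  6.6   7.4 149.3 154.3] y [-66.6  64.7] z [36.7 38.5 40. ] 9359
-40 20 37.6
20 80 38.5
80 140 38.8
140 180 37.8
t 11.25 tcp bed [-139.6  -54.9] 0.2014 ex in tool [-3.1e-03 -1.0e+00  5.0e-04] F bed [-1.07 -0.16] -0.34 -5.780094307992036e-05
426
[[ 67.2 -79.5  55.6]
 [ 75.  -74.1  75.9]
 [ 93.3 -67.7  78. ]]
```

View pics/wf.png

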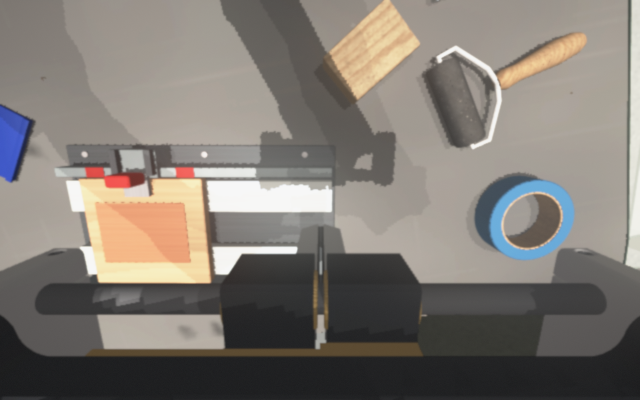

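The picture shows the seated board at (150,230) with the keeper tongue over its edge at (125,183). The knob's outer face is at bed y -80, which is fully home, and the other things are undisturbed.

```bash
python3 -c "
from rig import manip
print(manip.hand_in())"
```

```text
the job is handed in; nothing more can be done
None
```

The board is seated flat in its notches, the keeper is fully home over its edge, the arm is clear, nothing else was touched, and the job is handed in at about 11 s on the robot's clock.

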